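Roll the rolling pin up the board onto the inlaid strip

TASK

Clear the near part of the pastry board for the dough: push on the upper half of the rolling pin with your fingertips so that it rolls away up the board, and stop it so that it lies at rest on the inlaid strip, square across the board. Let it roll, do not drag or lift it, and leave the salt shaker, the spice jar and the lemon where they stand.

Things in the scene. Friction and masses are not known exactly. Their poses are not given: they have to be found in the camera images.
- pin_center (a point): Middle of the smooth waxed wooden rolling pin (friction about 0.35), on its axis, 28 mm above the board's top (46 above the worktop). Barrel 56 mm in diameter, 200 long, a handle (27 thick, 78 long) at each end; 0.3 to 0.6 kg, loose. Local y runs along the pin; x and z turn as it rolls (z up at the start). Rolling resistance stops it: pushed at 50 mm/s it runs on 10 to 20 mm, at 15 mm/s a few mm.
- strip_center (a point): Middle of the inlaid strip, on the board's top face. The strip is of darker wood, flush, 30 mm wide, and runs right across the board along local y; local x points up the board, away from the robot. The pin lies on the strip when its axis is above the strip.
- pastry_board: Flat wooden pastry board, 320 mm (local x, away from the robot) by 380 mm (local y) by 18 mm thick, fixed to the worktop. Origin: centre of its underside. The strip's middle line is at local x = +40 mm. The pin starts on the near part, 105 to 165 mm short of the strip.
- salt_shaker: Salt shaker, 44 mm in diameter, 90 mm tall, loose, standing on the board 80 to 90 mm beyond the strip's middle line, right of the middle. Origin: centre of its underside.
- spice_jar: Spice jar, 41 mm in diameter, 105 mm tall, loose, standing on the board 80 to 90 mm beyond the strip's middle line, left of the middle. Origin: centre of its underside.
- lemon: Lemon, 71 x 53 x 51 mm, lying loose on the worktop to the left of the board. Origin: centre of its underside.

How it is judged:
By the outcome, as a careful person would: the job done as asked, in the order asked, and still so for the second after the job is handed in, with the robot touching nothing.
It also fails if it takes over 51 s, if anything falls off the work surface, if the arm or the gripper's body presses on something with over 40 N, if the wrist force passes 120 N, or if a joint passes its speed limit or range.

ROBOT

A 6-joint arm with a two-finger parallel gripper is mounted at the origin on a cart in front of the work surface, level with it; the furniture and walls round the work are solid. World frame = base frame: x ahead of the robot, y to its left, z up, the work surface at z = 0. Lengths are in m, angles in degrees, forces in N, time in s.
With the tool pointing down it reaches from about 0.3 to 0.85 m from the base axis. Payload 4.2 kg.
Tool frame: the origin (TCP) lies midway between the tips of the shut fingers; the grasp point (between the pads) lies 19 mm behind it; z points along the fingers, y is the line along which they close (so a half turn about z gives the same grasp; the last joint's range is limited). The gripper opens to 91 mm and grips with 3 to 60 N. Pads are 32 mm wide; open, the fingers measure 118 mm over their backs; the gripper's body (76 mm by 178 mm) begins 60 mm behind the grasp point.
Start: joints at [75.688, 18.312, 89.639, -0, 72.044, -1.146], TCP at [0.131, 0.56, 0.214] pointing down, gripper open.
Joint ranges: [-177.97, 177.97], [-48.28, 115.42], [12.27, 149.76], [-77.06, 257.06], [2.81, 150.46], [-146.56, 146.56]. Speed limits (degrees/s): [147.25, 147.25, 180, 180, 180, 180].

INTERFACE

Orientations are given as a 3x3 rotation matrix whose columns are the frame's x, y, z axes.
In Python, from rig import arm gives the robot as it stands. The module is installed in compiled form; this text tells all that it offers.
- The arm moves only by the tool apply_moves, never from a script. Its argument "deltas" is a list of rows, each a list of 7 numbers: the shift along the tool's x, y, z in m, then the turn, a rotation vector about the tool's x, y, z in degrees, then the closure, from 0 (fully open) to 1 (shut). In form: [[dx, dy, dz, wx, wy, wz, hand], ...]. A call has 1 to 8 rows; each row is the pose to reach, as a shift and turn from the pose commanded when the call began, along the tool's axes at that moment; what a row does not reach only later rows make up. A row lasts 1/10 s, in which the tool goes at most 50 mm and 8.59 degrees, less where a joint would pass 70% of its speed; a pose out of reach is approached as far as the arm can. A call with a gripper value outside its range is refused whole. The fingers move at their own pace and stop on an object; "newtons" is the grip in N (left out, the last holds). Time passes only in rows, so rows that repeat a pose let the fingers close. It gives the time, the measured TCP pose, the force, the opening and the grip force at its end, in the units of the state.
- arm.get_obs(): the state, without advancing time (a new reading comes with each control period).
- arm.read_camera(name): name is "scene" or "top"; returns a dict with "img" (400x640x3 uint8, red, green, blue), "z_map" (400x640 float32, m along the optical axis (not along the pixel's ray), 0 where there is no reading), "fx", "fy", "cx", "cy" (pixels), "world_from_camera" (4x4, takes a point from camera to world coordinates). Camera axes: x right, y down, z forward; pixel columns grow to the right and rows downward; lengths in m; the calibration is good to about 2 mm. A picture is of the moment at which its call begins.
- arm.job_done(): hands the job in; it is judged then, once.
The state is a dict: "clock": time; "qpos": joint angles; "joint_vel": joint speeds; "joint_efforts": joint torques, N m; "tool_pos": TCP position; "tool_rot": TCP orientation; "wrist_force": force on the tool from outside, world axes, zero at the start; "torque": the same for the moment, N m; "gripper_width": finger opening in m; "finger_force": force on a finger pad.
Only numpy, scipy, OpenCV 4.12 (cv2) and the standard library are available. Lean on these libraries where they do the work, as an engineer would, in place of code of your own. Each camera call takes 0.05 s, during which the arm holds its last target. There are 200 camera calls.

## Working session

There is one attempt and no reset: what is moved stays moved. The work goes in short steps, Python scripts to look and compute and a tool call to move; the robot and the scene stay as the last step left them, time stands still between calls to the robot, and variables do not carry over. Pictures are saved under pics/ and viewed, at most 10 in all, crops included, and the job is handed in when it is done.

Besides the shell and the picture viewer there is one more tool, called after "Emit:" as name(argument=value, ...), one argument or row to a line, values as JSON. apply_moves: Moves the arm, as the interface text tells. Its arguments: {"type":"object","properties":{"deltas":{"type":"array"},"newtons":{"type":"number"}},"required":["deltas"]}

```bash
mkdir -p pics
cat > h.py <<'E'
import numpy as np, cv2
from rig import arm
def snap(n,f=None):
    c=arm.read_camera(n)
    if f: cv2.imwrite(f,c["img"][:,:,::-1])
    return c
def pts(c):
    z=c["z_map"]; v,u=np.indices(z.shape)
    P=np.stack([(u-c["cx"])*z/c["fx"],(v-c["cy"])*z/c["fy"],z],-1)
    T=c["world_from_camera"]; W=P@T[:3,:3].T+T[:3,3]; W[z==0]=np.nan
    return W
E
python3 - <<'E'
from h import *
c=snap("top","pics/top0.png"); np.save("W0.npy",pts(c)); c2=snap("scene","pics/sc0.png")
o=arm.get_obs(); print(o["tool_pos"],o["tool_rot"],o["clock"],o["wrist_force"],c["world_from_camera"],c2["world_from_camera"])
E
```

```text
[0.1308716  0.55941948 0.21321061] [[-9.73699261e-01  2.27836770e-01 -3.94053546e-04]
 [ 2.27837109e-01  9.73698018e-01 -1.55625250e-03]
 [ 2.91176145e-05 -1.60510193e-03 -9.99998711e-01]] 0.1 [ 0.05841149 -0.58809822 -0.60748242] [[ 0.02667931 -0.99568419  0.08888877  0.50394212]
 [-0.99916768 -0.02930578 -0.02837477  0.11925903]
 [ 0.03085727 -0.08805776 -0.99563731  1.26866301]
 [ 0.          0.          0.          1.        ]] [[ 0.84476981 -0.36914337  0.38742372  0.22672648]
 [-0.53508397 -0.59217097  0.60251032 -0.48610177]
 [ 0.00700839 -0.71628675 -0.69777086  0.76434702]
 [ 0.          0.          0.          1.        ]]
```

View pics/top0.png

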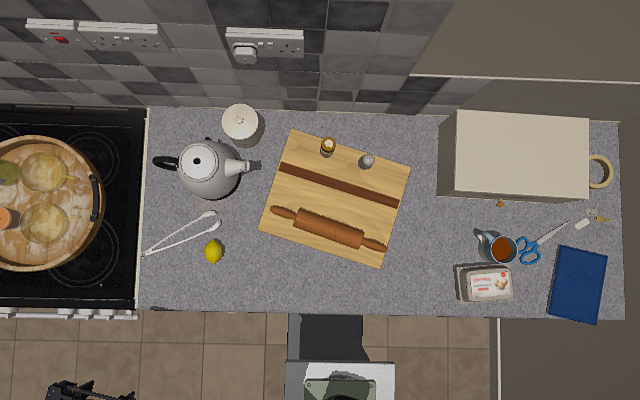

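View pics/sc0.png

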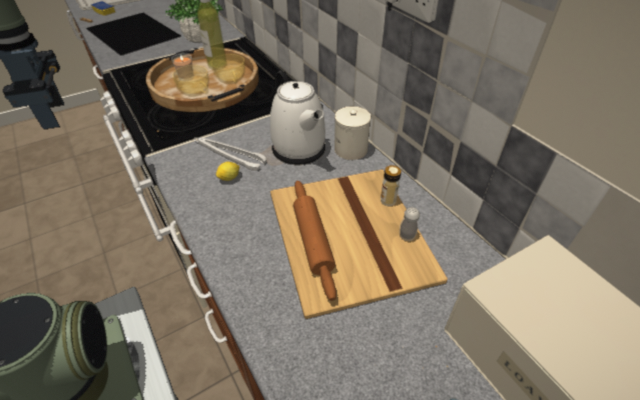

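The top view shows the board with corners near (291,130), (411,168), (380,268) and (259,230). The strip runs from (281,168) to (399,202), and the pin from (270,210) to (386,247). The jar is at (328,147), the shaker at (368,161) and the lemon at (213,251).

```bash
cat >> h.py <<'E'
def fit(P):
    m=P.mean(0); d=np.linalg.svd(P-m,full_matrices=False)[2][0]; d=d*np.sign(d[1]); return m,d
def measure(c,verbose=True):
    W=pts(c); hsv=cv2.cvtColor(c["img"],cv2.COLOR_RGB2HSV)
    # planar (z=.018) world coords of each pixel by ray casting
    v,u=np.indices(W.shape[:2]); R=c["world_from_camera"]
    d=np.stack([(u-c["cx"])/c["fx"],(v-c["cy"])/c["fy"],np.ones(u.shape)],-1)@R[:3,:3].T
    B=R[:3,3]+d*((.018-R[2,3])/d[...,2])[...,None]
    return W,B,hsv
E
python3 - <<'E'
from h import *
c=snap("top"); W,B,hsv=measure(c)
for p in [(340,187),(330,228),(300,190),(330,180)]: print(p,hsv[p[1],p[0]],W[p[1],p[0]],B[p[1],p[0]])
roi=np.zeros(W.shape[:2],np.uint8); cv2.fillPoly(roi,[np.array([(291,130),(411,168),(380,268),(259,230)])],1)
strip=(roi>0)&(hsv[...,2]<125)&(np.abs(W[...,2]-.018)<.01)
n,l,s,_=cv2.connectedComponentsWithStats(strip.astype(np.uint8)); print(s[1:][s[1:,4]>40])
k=1+np.argmax(s[1:,4]); P=B[l==k][:,:2]; r=cv2.minAreaRect(P.astype(np.float32)); print("strip",fit(P),r, cv2.boxPoints(r))
pin=(roi>0)&(W[...,2]>.03)&(W[...,2]<.09)
n,l,s,_=cv2.connectedComponentsWithStats(pin.astype(np.uint8)); k=1+np.argmax(s[1:,4]); P=W[l==k]
r=cv2.minAreaRect(P[:,:2].astype(np.float32)); print("pin",fit(P[:,:2]),r,P[:,2].max())
Q=P[P[:,2]>.062]; r=cv2.minAreaRect(Q[:,:2].astype(np.float32)); print("barrel",fit(Q[:,:2]),r,len(Q))
m=(np.abs(W[...,2]-.018)<.006)&(hsv[...,1]>80)&(W[...,0]<.85)&(np.abs(W[...,1])<.4)&(roi>0)
r=cv2.minAreaRect(B[m|strip|pin][:,:2].astype(np.float32)); print("board",r,cv2.boxPoints(r))
for a in [(328,147),(368,161)]:
    w=W[a[1]-14:a[1]+15,a[0]-12:a[0]+13].reshape(-1,3); w=w[w[:,2]>.06]; print(len(w),np.median(w,0),w.min(0),w.max(0))
E
```

```text
(340, 187) [ 12 175  96] [0.65791909 0.01232046 0.02194429] [0.65840623 0.01198214 0.018     ]
(330, 228) [ 13 169 149] [0.53497524 0.04248325 0.07605174] [0.53648581 0.0387461  0.018     ]
(300, 190) [ 19 118 199] [0.64556529 0.12995271 0.0209753 ] [0.64590302 0.12997821 0.018     ]
(330, 180) [ 11 160 102] [0.67805027 0.04224942 0.02031379] [0.67837297 0.04210669 0.018     ]
[[ 279  162  121   47 1192]]
strip (array([0.664828  , 0.01598484]), array([0.28110384, 0.95967736])) ((0.6649049520492554, 0.015932545065879822), (0.36872196197509766, 0.028814084827899933), 73.64952087402344) [[ 0.5991807  -0.1569167 ]
 [ 0.6268295  -0.1650282 ]
 [ 0.7306292   0.18878178]
 [ 0.7029804   0.19689329]]
pin (array([0.5338588 , 0.04699097]), array([0.31301297, 0.94974885])) ((0.5345736742019653, 0.046388402581214905), (0.35255882143974304, 0.05556536838412285), 71.75482940673828) 0.082054337676438
barrel (array([0.53396074, 0.04617776]), array([0.31154039, 0.95023291])) ((0.5348749756813049, 0.04992154240608215), (0.2811940610408783, 0.05097195506095886), 72.4583969116211) 1147
board ((0.6241942644119263, 0.025267258286476135), (0.37596598267555237, 0.3142622411251068), 74.06747436523438) [[ 0.42149693 -0.11236118]
 [ 0.723687   -0.19862778]
 [ 0.8268916   0.1628957 ]
 [ 0.52470154  0.2491623 ]]
231 [0.75880024 0.05671805 0.12270682] [0.74354037 0.03553548 0.06076882] [0.78256244 0.07637152 0.13092763]
173 [ 0.7266275  -0.05529216  0.10105324] [ 0.71251077 -0.07486708  0.06008872] [ 0.74731399 -0.03986509  0.11311091]
```

Emit:
apply_moves(
  deltas=[
    [-0.015, -0.014, 0, 0, 0, 0, 0],
    [-0.045, -0.043, 0, 0, 0, 0, 0],
    [-0.075, -0.072, 0, 0, 0, 0.5, 0],
    [-0.11, -0.105, 0, 0, 0, 1, 0],
    [-0.145, -0.138, 0, 0, 0, 1.5, 0],
    [-0.18, -0.171, 0, 0, 0, 2, 0],
    [-0.215, -0.204, 0, 0, 0, 2.5, 0],
    [-0.25, -0.237, 0, 0, 0, 3.05, 0],
  ],
)

```text
clock: 0.95
tool_pos: [0.321, 0.2704, 0.2139]
tool_rot: [[-0.96, 0.279, 0.0], [0.279, 0.96, 0.0], [-0.0, 0.0, -1.0]]
wrist_force: [1.2, 0.3, -0.1]
gripper_width: 0.0911
finger_force: 0.0
```

```bash
cat > t.py <<'E'
from h import *
import sys
o=arm.get_obs(); R=o["tool_rot"]; p=o["tool_pos"]
S=np.array([.6648,.016]); th=np.radians(16.2); X=np.array([np.cos(th),-np.sin(th)]); Y=np.array([np.sin(th),np.cos(th)])
print("clock",o["clock"],"tcp",p,"s,w",(p[:2]-S)@X,(p[:2]-S)@Y,"yaw",np.degrees(np.arctan2(R[0,1],R[1,1])),"tilt",R[:,2],"F",o["wrist_force"],o["gripper_width"])
if len(sys.argv)>3:
    s,w,z=map(float,sys.argv[1:4]); q=np.r_[S+s*X+w*Y,z]; print("delta tool",R.T@(q-p))
E
python3 t.py -.22 -.007 .15
```

```text
clock 0.95 tcp [0.32096737 0.27040372 0.21392361] s,w -0.4011566776915358 0.14837603849681108 yaw 16.206843298399978 tilt [ 2.53240276e-04  1.31980069e-04 -9.99999959e-01] F [ 1.18401637  0.30158911 -0.10062749] 0.09112348376916699
delta tool [-0.18116205 -0.15536702  0.06393032]
```

Emit:
apply_moves(
  deltas=[
    [-0.02, -0.017, 0.006, 0, 0, 0, 0],
    [-0.05, -0.043, 0.016, 0, 0, 0, 0],
    [-0.08, -0.069, 0.026, 0, 0, 0, 0],
    [-0.11, -0.095, 0.037, 0, 0, 0, 0],
    [-0.14, -0.121, 0.048, 0, 0, 0, 0],
    [-0.165, -0.142, 0.056, 0, 0, 0, 0],
    [-0.18, -0.155, 0.064, 0, 0, 0, 0],
    [-0.181, -0.155, 0.064, 0, 0, 0, 0],
  ],
)

```text
clock: 1.75
tool_pos: [0.4512, 0.071, 0.1488]
tool_rot: [[-0.959, 0.282, -0.002], [0.282, 0.959, -0.001], [0.002, -0.001, -1.0]]
wrist_force: [-1.1, -0.2, -0.3]
gripper_width: 0.0913
finger_force: 0.0
```

Emit:
apply_moves(
  deltas=[
    [0, 0, 0.01, 0, 0, 0, 0],
    [0, 0, 0.03, 0, 0, 0, 0],
    [0, 0, 0.05, 0, 0, 0, 0],
    [0, 0, 0.07, 0, 0, 0, 0],
    [0, 0, 0.085, 0, 0, 0, 0],
    [0, 0, 0.092, 0, 0, 0, 0],
    [0, 0, 0.093, 0, 0, 0, 0],
    [0, 0, 0.093, 0, 0, 0, 0],
  ],
)

```text
clock: 2.55
tool_pos: [0.451, 0.0733, 0.0573]
tool_rot: [[-0.96, 0.279, 0.001], [0.279, 0.96, 0.0], [-0.001, 0.0, -1.0]]
wrist_force: [1.0, 0.1, -0.5]
gripper_width: 0.0911
finger_force: 0.0
```

```bash
python3 t.py -.176 -.007 .057; python3 -c "
from h import *
c=snap('scene'); cv2.imwrite('pics/sc1.png',cv2.resize(c['img'][150:330,220:460,::-1],(800,600)))"
```

```text
clock 2.55 tcp [0.45103803 0.07334352 0.05727317] s,w -0.2212726019826407 -0.004571069844143718 yaw 16.17247087473472 tilt [ 6.16806745e-04  2.47907530e-04 -9.99999779e-01] F [ 1.04158048  0.09500945 -0.46431512] 0.09114603517638581
delta tool [-0.04527128 -0.00245079  0.00029586]
```

View pics/sc1.png

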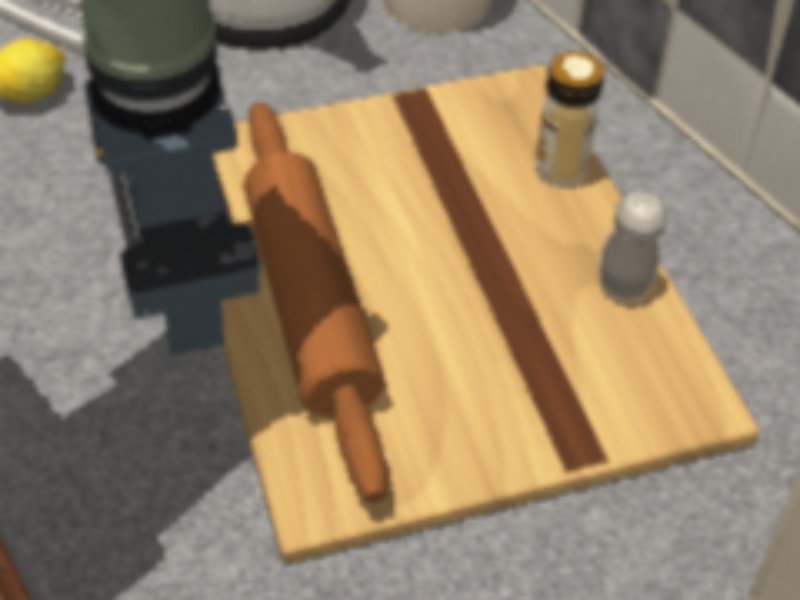

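The gripper is behind the barrel (near finger at about (190,340) in the crop, barrel from (280,160) to (340,390)) and clear of it. I'll start the slow push.

Emit:
apply_moves(
  deltas=[
    [-0.003, 0, 0, 0, 0, 0, 0],
    [-0.007, -0.001, 0, 0, 0, 0, 0],
    [-0.011, -0.002, 0, 0, 0, 0, 0],
    [-0.015, -0.002, 0, 0, 0, 0, 0],
    [-0.019, -0.002, 0, 0, 0, 0, 0],
    [-0.022, -0.002, 0, 0, 0, 0, 0],
    [-0.024, -0.002, 0, 0, 0, 0, 0],
    [-0.026, -0.002, 0, 0, 0, 0, 0],
  ],
)

```text
clock: 3.4
tool_pos: [0.4754, 0.0636, 0.0569]
tool_rot: [[-0.96, 0.279, -0.0], [0.279, 0.96, 0.0], [0.0, 0.0, -1.0]]
wrist_force: [-0.3, -0.3, 0.4]
gripper_width: 0.0909
finger_force: 0.0
```

Emit:
apply_moves(
  deltas=[
    [-0.002, 0, 0, 0, 0, 0, 0],
    [-0.004, 0, 0, 0, 0, 0, 0],
    [-0.006, 0, 0, 0, 0, 0, 0],
    [-0.008, 0, 0, 0, 0, 0, 0],
    [-0.01, 0, 0, 0, 0, 0, 0],
    [-0.012, 0, 0, 0, 0, 0, 0],
    [-0.014, 0, 0, 0, 0, 0, 0],
    [-0.016, 0, 0, 0, 0, 0, 0],
  ],
)

```text
clock: 4.2
tool_pos: [0.4909, 0.0591, 0.0569]
tool_rot: [[-0.96, 0.279, 0.0], [0.279, 0.96, 0.0], [-0.0, 0.0, -1.0]]
wrist_force: [-1.0, -0.5, -0.1]
gripper_width: 0.0914
finger_force: 0.0
```

Emit:
apply_moves(
  deltas=[
    [-0.002, 0, 0, 0, 0, 0, 0],
    [-0.004, 0, 0, 0, 0, 0, 0],
    [-0.006, 0, 0, 0, 0, 0, 0],
    [-0.008, 0, 0, 0, 0, 0, 0],
    [-0.01, 0, 0, 0, 0, 0, 0],
    [-0.012, 0, 0, 0, 0, 0, 0],
    [-0.014, 0, 0, 0, 0, 0, 0],
    [-0.016, 0, 0, 0, 0, 0, 0],
  ],
)

```text
clock: 5.0
tool_pos: [0.5062, 0.0546, 0.057]
tool_rot: [[-0.96, 0.279, 0.0], [0.279, 0.96, 0.0], [-0.0, 0.0, -1.0]]
wrist_force: [-0.4, 0.4, 0.6]
gripper_width: 0.0912
finger_force: 0.2
```

```bash
cat > pin.py <<'E'
from h import *
import sys
c=snap("scene",sys.argv[1] if len(sys.argv)>1 else None); W=pts(c); hsv=cv2.cvtColor(c["img"],cv2.COLOR_RGB2HSV)
S=np.array([.6648,.016]); th=np.radians(16.2); X=np.array([np.cos(th),-np.sin(th)]); Y=np.array([np.sin(th),np.cos(th)])
s=(W[...,:2]-S)@X; w=(W[...,:2]-S)@Y; z=W[...,2]
m=(hsv[...,0]<16)&(hsv[...,1]>120)&(z>.028)&(z<.085)&(abs(s)<.2)&(abs(w)<.21)
n,l,st,_=cv2.connectedComponentsWithStats(m.astype(np.uint8)); m=m&(l==1+np.argmax(st[1:,4]))
# barrel: fit cylinder axis s=a+b*w at height zc, radius .028; handles excluded
from scipy.optimize import least_squares
b=m&(abs(w-np.median(w[m]))<.085); s,w,z=s[b],w[b],z[b]; w0=np.median(w)
f=lambda q: np.hypot((s-q[0]-q[1]*(w-w0))*np.cos(np.arctan(q[1])),z-q[2])-.028
q=least_squares(f,[s.mean(),0,.046],loss="soft_l1",f_scale=.002).x
print("pin axis s",q[0],"at w",w0,"skew deg",np.degrees(np.arctan(q[1])),"zc",q[2],"n",len(s),"rms",np.sqrt(np.mean(f(q)**2)))
E
python3 pin.py; python3 t.py
```

```text
pin axis s -0.11237167357282862 at w -0.10305669098438884 skew deg -11.36825677367236 zc 0.044181627083892935 n 1205 rms 0.006589961571160143
clock 5.05 tcp [0.50666392 0.05459434 0.05697614] s,w -0.1626245578598081 -0.007056655204433426 yaw 16.21596360005112 tilt [ 6.56347285e-04  5.73949531e-05 -9.99999783e-01] F [ 0.42257981 -0.40958616  0.16217666] 0.09105445028137672
```

```bash
python3 -c "
from h import *
c=snap('scene'); cv2.imwrite('pics/sc2.png',cv2.resize(c['img'][150:330,220:460,::-1],(800,600)))"
```

```text
(no output)
```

View pics/sc2.png

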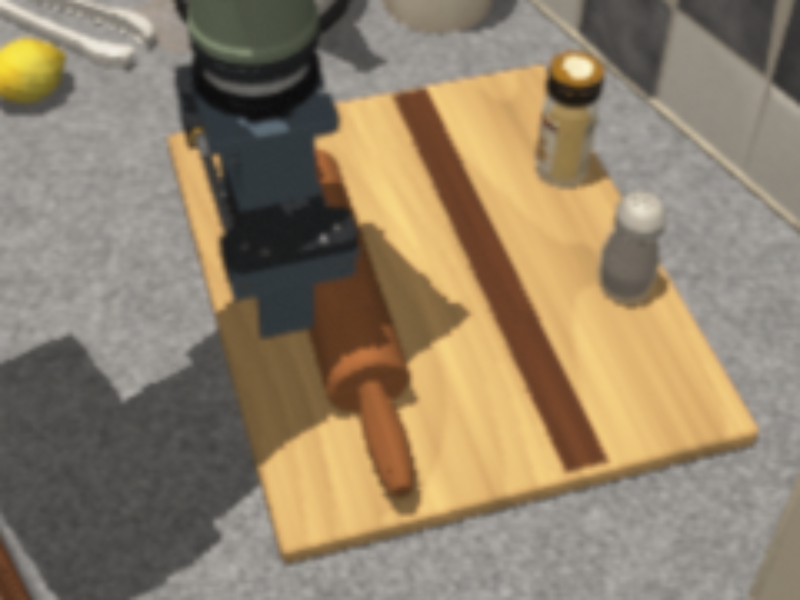

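The pin has rolled forward and the fingertips are on its near side. Its right handle tip is at about (402,490) in the crop. I'll fix the pin fit to use the barrel only.

```bash
sed -i 's/^b=.*/w0=-.007; b=m\&(abs(w-w0)<.095); s,w,z=s[b],w[b],z[b]/' pin.py
python3 pin.py; python3 t.py
```

```text
pin axis s -0.11618437804116336 at w -0.007 skew deg 1.9411983129713046 zc 0.04505121768694529 n 733 rms 0.0010045189509292679
clock 5.15 tcp [0.50625544 0.05466839 0.05691065] s,w -0.16303747331593946 -0.007099511647944907 yaw 16.22176847798324 tilt [ 2.00048684e-04  1.08856460e-04 -9.99999974e-01] F [-1.82592365  0.76503768 -0.0736791 ] 0.09106507127090727
```

Emit:
apply_moves(
  deltas=[
    [-0.002, 0, 0, 0, 0, 0, 0],
    [-0.004, 0, 0, 0, 0, 0, 0],
    [-0.0065, 0, 0, 0, 0, 0, 0],
    [-0.009, 0, 0, 0, 0, 0, 0],
    [-0.0115, 0, 0, 0, 0, 0, 0],
    [-0.014, 0, 0, 0, 0, 0, 0],
    [-0.0165, 0, 0, 0, 0, 0, 0],
    [-0.019, 0, 0, 0, 0, 0, 0],
  ],
)

```text
clock: 5.95
tool_pos: [0.5245, 0.0493, 0.0569]
tool_rot: [[-0.96, 0.279, 0.0], [0.279, 0.96, 0.0], [-0.0, 0.0, -1.0]]
wrist_force: [-1.1, 0.7, 0.1]
gripper_width: 0.0908
finger_force: 0.2
```

Emit:
apply_moves(
  deltas=[
    [-0.0025, 0, 0, 0, 0, 0, 0],
    [-0.005, 0, 0, 0, 0, 0, 0],
    [-0.0075, 0, 0, 0, 0, 0, 0],
    [-0.01, 0, 0, 0, 0, 0, 0],
    [-0.0125, 0, 0, 0, 0, 0, 0],
    [-0.0145, 0, 0, 0, 0, 0, 0],
    [-0.0165, 0, 0, 0, 0, 0, 0],
    [-0.018, 0, 0, 0, 0, 0, 0],
  ],
)

```text
clock: 6.75
tool_pos: [0.5418, 0.0443, 0.0569]
tool_rot: [[-0.96, 0.279, -0.0], [0.279, 0.96, 0.0], [0.0, 0.0, -1.0]]
wrist_force: [0.7, 0.2, -0.6]
gripper_width: 0.0909
finger_force: 0.1
```

```bash
python3 pin.py; python3 t.py
```

```text
pin axis s -0.08087314421394654 at w -0.007 skew deg 1.835275117992996 zc 0.045036197037183805 n 555 rms 0.0010539023648088724
clock 6.8 tcp [0.54202796 0.04425129 0.05694259] s,w -0.12577907361482302 -0.007122767209074324 yaw 16.2180436347464 tilt [ 4.33882089e-04  4.66782735e-05 -9.99999905e-01] F [ 0.88521702 -0.04038468 -0.51102767] 0.09181548955817546
```

Run:
```python
from h import *
S=np.array([.6648,.016]); th=np.radians(16.2); X=np.array([np.cos(th),-np.sin(th)]); Y=np.array([np.sin(th),np.cos(th)])
for n in("scene","top"):
    c=snap(n); W,B,hsv=measure(c); s=(B[...,:2]-S)@X; w=(B[...,:2]-S)@Y
    m=(abs(s)<.03)&(abs(w)<.18)&(hsv[...,2]<135)&(hsv[...,1]>140)&(abs(W[...,2]-.018)<.008)
    p=np.polyfit(w[m],s[m],1); e=s[m]-np.polyval(p,w[m]); print(n,m.sum(),"s0",p[1],"slope deg",np.degrees(np.arctan(p[0])),np.percentile(e,[2,98]), np.median(W[...,2][m]))
    # board far edge etc. via minAreaRect
    g=(W[...,2]>.01)&(W[...,2]<.025)&(hsv[...,1]>80)&(abs(s)<.25)&(abs(w)<.25)
    r=cv2.minAreaRect(np.stack([s[g],w[g]],-1).astype(np.float32)); print(r)
c=snap("top"); W,B,hsv=measure(c); s=(W[...,:2]-S)@X; w=(W[...,:2]-S)@Y; z=W[...,2]
for lo,hi in((-.19,-.115),(.1,.18)):
    m=(z>.035)&(z<.09)&(s>-.15)&(s<-.02)&(w>lo)&(w<hi)&(hsv[...,0]<18)&(hsv[...,1]>130); print("handle",m.sum(),s[m].mean() if m.any() else 0,w[m].mean() if m.any() else 0)
```

```text
scene 1262 s0 0.0019065188221295928 slope deg 0.1925560132003289 [-0.01271187  0.01272205] 0.018000922764646876
((-0.04035218060016632, -0.004113107919692993), (0.38286277651786804, 0.31833356618881226), 89.922119140625)
top 1168 s0 -5.982717239891089e-06 slope deg 0.11529854821497663 [-0.01384547  0.01387763] 0.018961636801386517
((-0.04006873816251755, 0.0005004554986953735), (0.37894371151924133, 0.3185688555240631), 89.84860229492188)
handle 183 -0.08561808238177489 -0.1515224152163358
handle 190 -0.07539944437449642 0.13238568257853825
```

The pin really is about 1.9° askew: the handles and both cameras agree. I'll shift to the right and push nearer its right end to square it.

Emit:
apply_moves(
  deltas=[
    [0.003, 0, 0, 0, 0, 0, 0],
    [0.006, -0.002, 0, 0, 0, 0, 0],
    [0.008, -0.01, 0, 0, 0, 0, 0],
    [0.008, -0.02, 0, 0, 0, 0, 0],
    [0.008, -0.028, 0, 0, 0, 0, 0],
    [0.006, -0.033, 0, 0, 0, 0, 0],
    [0.004, -0.033, 0, 0, 0, 0, 0],
    [0.002, -0.033, 0, 0, 0, 0, 0],
  ],
)

```text
clock: 7.75
tool_pos: [0.5309, 0.013, 0.057]
tool_rot: [[-0.96, 0.28, 0.0], [0.28, 0.96, 0.0], [-0.0, 0.0, -1.0]]
wrist_force: [0.3, -0.3, -1.0]
gripper_width: 0.0913
finger_force: 0.0
```

Emit:
apply_moves(
  deltas=[
    [-0.0025, 0, 0, 0, 0, 0, 0],
    [-0.005, 0, 0, 0, 0, 0, 0],
    [-0.0075, 0, 0, 0, 0, 0, 0],
    [-0.01, 0, 0, 0, 0, 0, 0],
    [-0.0125, 0, 0, 0, 0, 0, 0],
    [-0.0145, 0, 0, 0, 0, 0, 0],
    [-0.0165, 0, 0, 0, 0, 0, 0],
    [-0.018, 0, 0, 0, 0, 0, 0],
  ],
)

```text
clock: 8.55
tool_pos: [0.5479, 0.0082, 0.0569]
tool_rot: [[-0.96, 0.279, 0.0], [0.279, 0.96, 0.0], [-0.0, 0.0, -1.0]]
wrist_force: [0.1, -0.0, -0.9]
gripper_width: 0.0912
finger_force: 0.1
```

```bash
cat > hd.py <<'E'
from h import *
S=np.array([.6648,.016]); th=np.radians(16.2); X=np.array([np.cos(th),-np.sin(th)]); Y=np.array([np.sin(th),np.cos(th)])
c=snap("top"); W,B,hsv=measure(c); s=(W[...,:2]-S)@X; w=(W[...,:2]-S)@Y; z=W[...,2]; r=[]
for lo,hi in((-.19,-.115),(.1,.18)):
    m=(z>.035)&(z<.09)&(s>-.15)&(s<.06)&(w>lo)&(w<hi)&(hsv[...,0]<18)&(hsv[...,1]>130); r.append((s[m].mean(),w[m].mean(),m.sum()))
print("handles",r,"skew",np.degrees(np.arctan((r[1][0]-r[0][0])/(r[1][1]-r[0][1]))),"s mid",(r[0][0]+r[1][0])/2)
E
python3 pin.py; python3 hd.py; python3 t.py
```

```text
pin axis s -0.06725823388568355 at w -0.007 skew deg 0.5500531645852716 zc 0.045285311632114036 n 231 rms 0.0009509013813427897
handles [(np.float64(-0.06979021293473799), np.float64(-0.17808696831175608), np.int64(24)), (np.float64(-0.06073221716767718), np.float64(0.13168235651561663), np.int64(190))] skew 1.6749143462526717 s mid -0.06526121505120758
clock 8.65 tcp [0.54803641 0.00817541 0.05694165] s,w -0.10994434369493979 -0.040089906540704594 yaw 16.219209376532266 tilt [ 3.42633610e-04  1.00266549e-04 -9.99999936e-01] F [-0.16958292  0.79762623 -0.65750508] 0.09128054746260757
```

Emit:
apply_moves(
  deltas=[
    [-0.0025, 0, 0, 0, 0, 0, 0],
    [-0.005, 0, 0, 0, 0, 0, 0],
    [-0.0075, 0, 0, 0, 0, 0, 0],
    [-0.01, 0, 0, 0, 0, 0, 0],
    [-0.0125, 0, 0, 0, 0, 0, 0],
    [-0.015, 0, 0, 0, 0, 0, 0],
    [-0.0175, 0, 0, 0, 0, 0, 0],
    [-0.02, 0, 0, 0, 0, 0, 0],
  ],
)

```text
clock: 9.45
tool_pos: [0.5672, 0.0026, 0.0569]
tool_rot: [[-0.96, 0.279, 0.0], [0.279, 0.96, 0.0], [-0.0, 0.0, -1.0]]
wrist_force: [-0.0, -0.1, -0.5]
gripper_width: 0.0915
finger_force: 0.2
```

Emit:
apply_moves(
  deltas=[
    [-0.0025, 0, 0, 0, 0, 0, 0],
    [-0.005, 0, 0, 0, 0, 0, 0],
    [-0.007, 0, 0, 0, 0, 0, 0],
    [-0.009, 0, 0, 0, 0, 0, 0],
    [-0.0105, 0, 0, 0, 0, 0, 0],
    [-0.012, 0, 0, 0, 0, 0, 0],
    [-0.013, 0, 0, 0, 0, 0, 0],
    [-0.014, 0, 0, 0, 0, 0, 0],
  ],
)

```text
clock: 10.25
tool_pos: [0.5804, -0.0013, 0.0569]
tool_rot: [[-0.96, 0.279, -0.0], [0.279, 0.96, 0.0], [0.0, 0.0, -1.0]]
wrist_force: [-0.5, 0.6, 0.2]
gripper_width: 0.0912
finger_force: 0.2
```

Emit:
apply_moves(
  deltas=[
    [0.005, 0, 0, 0, 0, 0, 0],
    [0.015, 0, 0, 0, 0, 0, 0],
    [0.025, 0, 0, 0, 0, 0, 0],
    [0.035, 0, 0, 0, 0, 0, 0],
    [0.045, 0, 0, 0, 0, 0, 0],
    [0.055, 0, 0, 0, 0, 0, 0],
    [0.06, 0, 0, 0, 0, 0, 0],
    [0.06, 0, 0, 0, 0, 0, 0],
  ],
)

```text
clock: 11.05
tool_pos: [0.522, 0.0157, 0.0571]
tool_rot: [[-0.96, 0.279, -0.0], [0.279, 0.96, 0.0], [0.0, 0.0, -1.0]]
wrist_force: [0.2, 0.4, -0.2]
gripper_width: 0.0911
finger_force: 0.0
```

```bash
python3 pin.py; python3 hd.py; python3 t.py
```

```text
pin axis s -0.03063760265536163 at w -0.007 skew deg 2.028485294393189 zc 0.04521001673461972 n 1397 rms 0.0010454888711745843
handles [(np.float64(-0.03670512088873373), np.float64(-0.1515045723963141), np.int64(177)), (np.float64(-0.026919168358487996), np.float64(0.13168699458894212), np.int64(186))] skew 1.9791223549055772 s mid -0.031812144623610865
clock 11.15 tcp [0.52317867 0.01548537 0.05711038] s,w -0.13585449275221298 -0.04000528759575351 yaw 16.209730354709 tilt [ 9.21896036e-04  4.32818845e-05 -9.99999574e-01] F [-0.43991198 -0.45820881 -0.46257869] 0.09139244606698586
```

The pin rolls straight but doesn't turn, because the push is very light compared with its yaw friction. I'll straddle the barrel across its middle, close gently to square it, then roll it on from there.

```bash
python3 t.py -.031 -.01 .15; python3 -c "
from rig import arm
print(arm.get_obs()['qpos'])"
```

```text
clock 11.15 tcp [0.52317867 0.01548537 0.05711038] s,w -0.13585449275221298 -0.04000528759575351 yaw 16.209730354709 tilt [ 9.21896036e-04  4.32818845e-05 -9.99999574e-01] F [-0.43991198 -0.45820881 -0.46257869] 0.09139244606698586
delta tool [-0.10493046  0.03005086 -0.09278906]
[ 4.35078428e-01  2.24985576e+01  1.08827102e+02  2.77027937e-03
  4.86215020e+01 -7.33570140e+01]
```

Emit:
apply_moves(
  deltas=[
    [0, 0, -0.03, 0, 0, 0, 0],
    [0, 0, -0.065, 0, 0, 0, 0],
    [-0.01, 0.003, -0.09, 0, 0, 8, 0],
    [-0.03, 0.009, -0.093, 0, 0, 16, 0],
    [-0.05, 0.015, -0.093, 0, 0, 24, 0],
    [-0.07, 0.02, -0.093, 0, 0, 32, 0],
    [-0.09, 0.026, -0.093, 0, 0, 40, 0],
    [-0.105, 0.03, -0.093, 0, 0, 48, 0],
  ],
)

```text
clock: 11.95
tool_pos: [0.6338, 0.0148, 0.1497]
tool_rot: [[-0.43, 0.903, 0.001], [0.903, 0.43, 0.0], [-0.0, 0.001, -1.0]]
wrist_force: [-0.1, -0.0, 0.4]
gripper_width: 0.0914
finger_force: 0.0
```

Emit:
apply_moves(
  deltas=[
    [0, 0, 0, 0, 0, 8, 0],
    [0, 0, 0, 0, 0, 16, 0],
    [0, 0, 0, 0, 0, 24, 0],
    [0, 0, 0, 0, 0, 32, 0],
    [0, 0, 0, 0, 0, 38, 0],
    [0, 0, 0, 0, 0, 42, 0],
    [0, 0, 0, 0, 0, 42, 0],
    [0, 0, 0, 0, 0, 42, 0],
  ],
)

```text
clock: 12.75
tool_pos: [0.6323, 0.0148, 0.1498]
tool_rot: [[0.278, 0.961, 0.0], [0.961, -0.278, 0.0], [0.0, 0.0, -1.0]]
wrist_force: [-0.3, 0.2, 0.0]
gripper_width: 0.0911
finger_force: 0.0
```

```bash
python3 t.py -.032 -.01 .052;python3 pin.py
```

```text
clock 12.75 tcp [0.63225144 0.0148178  0.14980452] s,w -0.03092635683680653 -0.010216019681462683 yaw 106.13840641538651 tilt [ 8.49142998e-05  1.67546557e-05 -9.99999996e-01] F [-0.28637697  0.20634695  0.04027062] 0.09107900376103414
delta tool [ 0.00021329 -0.00108093  0.09780444]
pin axis s -0.030579182502400274 at w -0.007 skew deg 2.0506271558213807 zc 0.045236873082098276 n 1384 rms 0.0010650811127578504
```

Emit:
apply_moves(
  deltas=[
    [0, 0, 0.01, 0, 0, 0, 0],
    [0, -0.001, 0.03, 0, 0, 0, 0],
    [0, -0.001, 0.05, 0, 0, 0, 0],
    [0, -0.001, 0.07, 0, 0, 0, 0],
    [0, -0.001, 0.085, 0, 0, 0, 0],
    [0, -0.001, 0.095, 0, 0, 0, 0],
    [0, -0.001, 0.098, 0, 0, 0, 0],
    [0, -0.001, 0.098, 0, 0, 0, 0],
  ],
)

```text
clock: 13.6
tool_pos: [0.631, 0.0152, 0.0516]
tool_rot: [[0.279, 0.96, -0.0], [0.96, -0.279, 0.0], [-0.0, -0.0, -1.0]]
wrist_force: [0.0, -1.0, 0.8]
gripper_width: 0.0909
finger_force: 0.0
```

Emit:
apply_moves(
  deltas=[
    [0, 0, 0, 0, 0, 0, 0.1],
    [0, 0, 0, 0, 0, 0, 0.2],
    [0, 0, 0, 0, 0, 0, 0.25],
    [0, 0, 0, 0, 0, 0, 0.3],
    [0, 0, 0, 0, 0, 0, 0.34],
    [0, 0, 0, 0, 0, 0, 0.34],
    [0, 0, 0, 0, 0, 0, 0.34],
    [0, 0, 0, 0, 0, 0, 0.34],
  ],
  newtons=4,
)

```text
clock: 14.4
tool_pos: [0.631, 0.0152, 0.0519]
tool_rot: [[0.279, 0.96, 0.0], [0.96, -0.279, 0.0], [0.0, -0.0, -1.0]]
wrist_force: [-0.6, -0.5, 0.4]
gripper_width: 0.06
finger_force: 0.0
```

```bash
python3 hd.py; python3 t.py
```

```text
handles [(np.float64(-0.03664553014598331), np.float64(-0.17334344267989396), np.int64(58)), (np.float64(-0.02700062338179938), np.float64(0.1315021870090572), np.int64(186))] skew 1.8121571019140632 s mid -0.031823076763891345
clock 14.45 tcp [0.63100991 0.01524036 0.05191629] s,w -0.03223648093611929 -0.010156615907773212 yaw 106.21414856367727 tilt [-3.08628984e-05  8.49145707e-05 -9.99999996e-01] F [0.92790073 0.28229787 0.01924983] 0.06013925172827883
```

Emit:
apply_moves(
  deltas=[
    [0, 0, 0, 0, 0, 0, 0.37],
    [0, 0, 0, 0, 0, 0, 0.4],
    [0, 0, 0, 0, 0, 0, 0.43],
    [0, 0, 0, 0, 0, 0, 0.45],
    [0, 0, 0, 0, 0, 0, 0.46],
    [0, 0, 0, 0, 0, 0, 0.46],
  ],
  newtons=5,
)

```text
clock: 15.05
tool_pos: [0.6311, 0.0152, 0.0519]
tool_rot: [[0.279, 0.96, 0.0], [0.96, -0.279, 0.0], [0.0, 0.0, -1.0]]
wrist_force: [0.6, 0.6, 0.2]
gripper_width: 0.0548
finger_force: 4.8
```

```bash
python3 hd.py; python3 t.py
```

```text
handles [(np.float64(-0.03784198620661527), np.float64(-0.17415111032553143), np.int64(57)), (np.float64(-0.028785728478840894), np.float64(0.13152355857115555), np.int64(183))] skew 1.6970120809496874 s mid -0.033313857342728084
clock 15.1 tcp [0.63109482 0.0152322  0.05196757] s,w -0.03215266409950319 -0.010140757348635177 yaw 106.21890423725476 tilt [ 2.05396128e-04  1.09349663e-04 -9.99999973e-01] F [ 1.12068864  0.64389177 -0.24228274] 0.05477848313992256
```

Emit:
apply_moves(
  deltas=[
    [0, 0, 0, 0, 0, -0.4, 0.47],
    [0, 0, 0, 0, 0, -0.8, 0.47],
    [0, 0, 0, 0, 0, -1.2, 0.47],
    [0, 0, 0, 0, 0, -1.6, 0.47],
    [0, 0, 0, 0, 0, -1.9, 0.47],
    [0, 0, 0, 0, 0, -1.9, 0.47],
  ],
  newtons=6,
)

```text
clock: 15.7
tool_pos: [0.6309, 0.0152, 0.0519]
tool_rot: [[0.247, 0.969, -0.0], [0.969, -0.247, 0.0], [0.0, -0.0, -1.0]]
wrist_force: [0.2, 0.8, 0.4]
gripper_width: 0.0545
finger_force: 5.9
```

```bash
python3 hd.py; python3 t.py
```

```text
handles [(np.float64(-0.03253790012526204), np.float64(-0.1723038421460995), np.int64(61)), (np.float64(-0.033479069899537445), np.float64(0.13142414151667497), np.int64(183))] skew -0.17754334857126627 s mid -0.03300848501239974
clock 15.75 tcp [0.63099056 0.01521602 0.05193514] s,w -0.032248266149850456 -0.010185378940988256 yaw 104.31159330274728 tilt [-5.97680959e-05  7.04514958e-05 -9.99999996e-01] F [0.61051367 0.29539541 0.106347  ] 0.05450642601196159
```

The pin is now square. I'll release it, lift the tips to the upper half, and roll it on inside the loose straddle.

Emit:
apply_moves(
  deltas=[
    [0, 0, 0, 0, 0, 0, 0.4],
    [0, 0, 0, 0, 0, 0, 0.34],
    [0, 0, 0, 0, 0, 0, 0.3],
    [0, 0, -0.002, 0, 0, 0.6, 0.28],
    [0, 0, -0.004, 0, 0, 1.2, 0.28],
    [0, 0, -0.005, 0, 0, 1.9, 0.28],
    [0, 0, -0.005, 0, 0, 1.9, 0.28],
    [0, 0, -0.005, 0, 0, 1.9, 0.28],
  ],
)

```text
clock: 16.55
tool_pos: [0.631, 0.0152, 0.057]
tool_rot: [[0.279, 0.96, 0.0], [0.96, -0.279, 0.0], [0.0, 0.0, -1.0]]
wrist_force: [0.0, -1.0, -1.2]
gripper_width: 0.0656
finger_force: 0.0
```

Emit:
apply_moves(
  deltas=[
    [0, 0.002, 0, 0, 0, 0, 0.28],
    [0, 0.004, 0, 0, 0, 0, 0.28],
    [0, 0.006, 0, 0, 0, 0, 0.28],
    [0, 0.008, 0, 0, 0, 0, 0.28],
    [0, 0.01, 0, 0, 0, 0, 0.28],
    [0, 0.012, 0, 0, 0, 0, 0.28],
    [0, 0.014, 0, 0, 0, 0, 0.28],
    [0, 0.016, 0, 0, 0, 0, 0.28],
  ],
)

```text
clock: 17.35
tool_pos: [0.6466, 0.0107, 0.0569]
tool_rot: [[0.279, 0.96, 0.0], [0.96, -0.279, 0.0], [0.0, -0.0, -1.0]]
wrist_force: [-0.4, 0.3, 0.9]
gripper_width: 0.0654
finger_force: 0.2
```

Emit:
apply_moves(
  deltas=[
    [0, 0.002, 0, 0, 0, 0, 0.28],
    [0, 0.004, 0, 0, 0, 0, 0.28],
    [0, 0.006, 0, 0, 0, 0, 0.28],
    [0, 0.008, 0, 0, 0, 0, 0.28],
    [0, 0.0095, 0, 0, 0, 0, 0.28],
    [0, 0.011, 0, 0, 0, 0, 0.28],
    [0, 0.012, 0, 0, 0, 0, 0.28],
    [0, 0.013, 0, 0, 0, 0, 0.28],
  ],
)

```text
clock: 18.15
tool_pos: [0.6589, 0.0071, 0.0569]
tool_rot: [[0.279, 0.96, -0.0], [0.96, -0.279, 0.0], [0.0, -0.0, -1.0]]
wrist_force: [-0.1, 0.2, 0.3]
gripper_width: 0.0658
finger_force: 0.2
```

```bash
python3 pin.py; python3 hd.py; python3 t.py
```

```text
pin axis s -0.010070186268960382 at w -0.007 skew deg -0.13861390995791248 zc 0.04532562147251399 n 897 rms 0.0011111660650352032
handles [(np.float64(-0.009111183122703407), np.float64(-0.17642355543080038), np.int64(40)), (np.float64(-0.011197690121260076), np.float64(0.13160933384230242), np.int64(182))] skew -0.38809562476620824 s mid -0.010154436621981741
clock 18.25 tcp [0.65904562 0.00708361 0.05693369] s,w -0.0030383046771485845 -0.010167772304457543 yaw 106.21665644964658 tilt [ 2.91046159e-04  4.89306311e-05 -9.99999956e-01] F [-0.12323201 -0.49331178  0.16984104] 0.065948608675608
```

Emit:
apply_moves(
  deltas=[
    [0, 0.002, 0, 0, 0, 0, 0.28],
    [0, 0.004, 0, 0, 0, 0, 0.28],
    [0, 0.006, 0, 0, 0, 0, 0.28],
    [0, 0.0075, 0, 0, 0, 0, 0.28],
    [0, 0.009, 0, 0, 0, 0, 0.28],
    [0, 0.01, 0, 0, 0, 0, 0.28],
    [0, 0.0105, 0, 0, 0, 0, 0.28],
    [0, 0.0105, 0, 0, 0, 0, 0.28],
  ],
)

```text
clock: 19.05
tool_pos: [0.669, 0.0042, 0.0569]
tool_rot: [[0.279, 0.96, 0.0], [0.96, -0.279, 0.0], [0.0, 0.0, -1.0]]
wrist_force: [0.8, -0.8, 0.4]
gripper_width: 0.0656
finger_force: 0.0
```

```bash
python3 pin.py; python3 hd.py; python3 t.py
```

```text
pin axis s 0.0006870995262697619 at w -0.007 skew deg -0.21216731413982398 zc 0.04539431361116665 n 894 rms 0.0010908789158872421
handles [(np.float64(-8.480194647639161e-05), np.float64(-0.17114452904014638), np.int64(40)), (np.float64(-0.0009822676663073411), np.float64(0.13142378692320253), np.int64(183))] skew -0.16994789106955227 s mid -0.0005335348063918664
clock 19.15 tcp [0.66891603 0.00421545 0.05689151] s,w 0.007240387518798458 -0.01016829524865809 yaw 106.2142373669051 tilt [-3.76992143e-05  7.01777913e-05 -9.99999997e-01] F [-0.14201574  0.25331829  0.74018934] 0.06559669509796552
```

Emit:
apply_moves(
  deltas=[
    [0, -0.002, 0, 0, 0, 0, 0.28],
    [0, -0.004, 0, 0, 0, 0, 0.28],
    [0, -0.006, -0.001, 0, 0, 0, 0.28],
    [0, -0.006, -0.01, 0, 0, 0, 0.28],
    [0, -0.006, -0.03, 0, 0, 0, 0.28],
    [0, -0.006, -0.06, 0, 0, 0, 0.28],
    [0, -0.006, -0.09, 0, 0, 0, 0.28],
    [0, -0.006, -0.12, 0, 0, 0, 0.28],
  ],
)

```text
clock: 19.95
tool_pos: [0.6632, 0.0059, 0.179]
tool_rot: [[0.279, 0.96, 0.001], [0.96, -0.279, 0.0], [0.0, 0.001, -1.0]]
wrist_force: [-0.4, 1.1, -0.1]
gripper_width: 0.0656
finger_force: 0.0
```

Emit:
apply_moves(
  deltas=[
    [0, -0.02, 0, 0, 0, 0, 0.28],
    [0, -0.05, 0, 0, 0, 0, 0.28],
    [0, -0.085, 0, 0, 0, 0, 0.28],
    [0, -0.12, 0, 0, 0, 0, 0.28],
    [0, -0.15, 0, 0, 0, 0, 0.28],
    [0, -0.17, 0, 0, 0, 0, 0.28],
    [0, -0.175, 0, 0, 0, 0, 0.28],
    [0, -0.175, 0, 0, 0, 0, 0.28],
  ],
)

```text
clock: 20.75
tool_pos: [0.4954, 0.0549, 0.1778]
tool_rot: [[0.279, 0.96, 0.002], [0.96, -0.279, 0.0], [0.001, 0.002, -1.0]]
wrist_force: [0.9, 0.1, -0.4]
gripper_width: 0.0657
finger_force: 0.0
```

```bash
python3 pin.py; python3 hd.py; python3 t.py; python3 -c "
from h import *
c=snap('scene'); cv2.imwrite('pics/sc3.png',cv2.resize(c['img'][150:330,220:460,::-1],(800,600)))"
```

```text
pin axis s 0.000871058261490038 at w -0.007 skew deg -0.1060186013968677 zc 0.045353015028233225 n 1461 rms 0.0011058549506560583
handles [(np.float64(-0.00107943163870335), np.float64(-0.15020243527600974), np.int64(191)), (np.float64(-0.0010396064161748123), np.float64(0.13135404255738617), np.int64(179))] skew 0.00810429641468661 s mid -0.001059519027439081
clock 20.85 tcp [0.49646927 0.05459337 0.17744053] s,w -0.17241414405210795 -0.00990180284331461 yaw 106.22458529786847 tilt [ 1.92295102e-03  8.00868226e-05 -9.99998148e-01] F [ 0.12761093  0.17566686 -0.61430693] 0.06581694438352993
```

View pics/sc3.png

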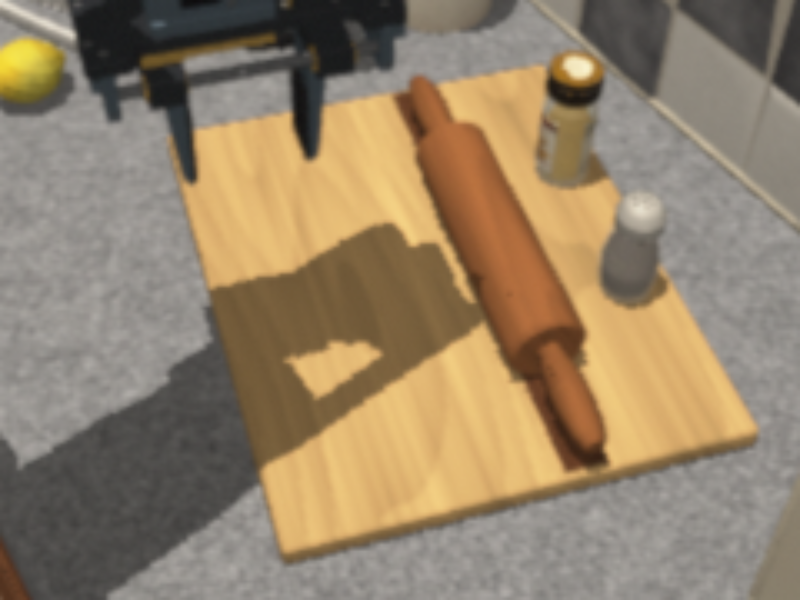

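The pin lies along the strip, from (425,85) to (595,450) in the crop. The jar at (570,120), the shaker at (632,245) and the lemon at (30,70) haven't moved, and the gripper is clear.

```bash
python3 -c "
from rig import arm
print(arm.job_done())"
```

```text
the job is handed in; nothing more can be done
None
```

The rolling pin rests on the inlaid strip, about 1 mm from its middle line and square across the board to within about 0.2°; it was rolled there except for a light squeeze (about 6 N) partway that turned it 2° in place, the salt shaker, spice jar and lemon look unmoved, and the job is handed in at about 21 s.

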